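# Stand the fallen oil bottles up in the row

## Robot

A 6-joint arm with a two-finger parallel gripper is mounted at the origin on the work surface. World frame = base frame: x ahead of the robot, y to its left, z up, the work surface at z = 0. Lengths are in m, angles in rad, forces in N, time in s.
With the tool pointing down it reaches from about 0.25 to 0.725 m from the base axis. Payload 4 kg.
Tool frame: the origin (TCP) lies midway between the tips of the shut fingers; the grasp point (between the pads) lies 19 mm behind it (bot.grip_point_offset is the distance from the TCP to the grasp point, in m); z points along the fingers, y is the line along which they close (so a half turn about z gives the same grasp; the last joint's range is limited). The gripper opens to 85 mm and grips with 20 to 120 N. Pads are 22 mm wide; open, the fingers measure 114 mm over their backs; the gripper's body (76 mm by 85 mm) begins 54 mm behind the grasp point. The pads swing forward as they close: fully open they stand 13 mm farther back than shut.
Start: joints at [-1.235, 0.241, 0.005, 1.335, 0, 1.571], TCP at [0.165, -0.472, 0.231] pointing down, gripper open.
Joint ranges: [-2.72, 2.72], [-1.05, 1.87], [-1.09, 1.28], [-1.99, 2.15], [-1.42, 1.44], [-3.14, 3.14]. Speed limits (rad/s): [2.79, 2.79, 3.14, 3.14, 3.14, 3.14].

## Interface

Orientations are given as a unit quaternion [x, y, z, w].
In Python, from workcell import bot gives the robot as it stands.
- The arm moves only by the tool step_arm, never from a script. Its argument "targets" is text: rows parted by semicolons, each of 7 numbers parted by spaces: the opening, from -1 (shut) to 1 (fully open), so that 0 is half open, then the shift along the world's x, y, z normalised to -1 to 1, where 1 is 0.5 m, then the turn, a rotation vector about the world's x, y, z normalised to -1 to 1, where 1 is pi/4 rad. In form: gripper x y z wx wy wz; .... A call has 1 to 10 rows; each row is the pose to reach, as a shift and turn from the pose commanded when the call began; what a row does not reach only later rows make up. A row lasts 1/12 s, in which the tool goes at most 41.7 mm and 7.16 degrees, less where a joint would pass 70% of its speed; a pose out of reach is approached as far as the arm can. A call with a number of a shift or a turn outside -1 to 1 is refused whole. A call with a gripper value outside its range is refused whole. The fingers move at their own pace and stop on an object; the grip force is fixed at half the most. Time passes only in rows, so rows that repeat a pose let the fingers close. It gives the time, the measured TCP pose, the force, the opening and the grip force at its end, in the units of the state.
- bot.get_obs(): the state, without advancing time (a new reading comes with each control period).
- bot.camera(name): name is "scene" or "top" or "wrist"; returns the picture (400x640x3 uint8, red, green, blue); there is no depth.
- bot.camera_info(name): a dict with "vertical_fov" (degrees; the focal length in pixels is half the picture's height over the tangent of half this angle, whatever the lens; pixels are square), "cx", "cy" (the principal point, pixels), "D" ([k1, k2, p1, p2, k3] as OpenCV has them; the pictures are not rectified), "pose" (4x4, takes a point from camera to world coordinates). Camera axes: x right, y up, looking along -z (the intrinsics and any distortion apply to the point x, -y, -z); pixel columns grow to the right and rows downward; lengths in m; the calibration is good to about 2 mm. A picture is of the moment at which its call begins: read the wrist's pose just before it. camera_info takes no time and is no camera call; for the wrist camera it gives the pose at the moment of the call.
- bot.job_done(): hands the job in; it is judged then, once.
The state is a dict: "clock": time; "joint_pos": joint angles; "joint_vel": joint speeds; "tau": joint torques, N m; "eef_pos": TCP position; "tool_rot": TCP orientation; "ft_force": force on the tool from outside, world axes, zero at the start; "ft_torque": the same for the moment, N m; "grip_width": finger opening in m; "grasp_force": force on a finger pad.
Only numpy, scipy, OpenCV 4.12 (cv2) and the standard library are available. Lean on these libraries where they do the work, as an engineer would, in place of code of your own. Each camera call takes 0.05 s, during which the arm holds its last target. There are 200 camera calls.

## Task

Two bottles of wood oil have fallen over in the row of containers on the raised plank. Stand both upright on the plank again, one in the middle of each gap between the three standing containers and with its whole base on the plank. Set them down rather than dropping them, and do not push or knock over the containers beside them.

Things in the scene. Friction and masses are not known exactly. Their poses are not given: they have to be found in the camera images.
- lane: raised wooden plank fixed on the bench, 130 mm deep (x, away from the robot), 620 long (y, to the left), top 20 above the bench. Origin on the bench under its middle. On the robot's side (x -85 to -65) a batten 40 mm high, at each end a block 30 high. Three containers stand near y = -210, 0, 210 mm; a fallen bottle lies in each gap (middles y = -105, 105). The bench beyond it is clear.
- square_bottle_center (a point): square-bodied white bottle, lying across the plank, neck out over its far edge, cap away from the robot (within about 40 degrees). Standing it is 170 mm high: square body 60 x 60 mm up to 105 mm, shoulder, then a round neck with cap, 30 mm across, from 125 to 170 mm. About 0.3 kg, heavier towards the base. Point: centre, half-way up the axis (85 mm from the base); z runs from base to cap, vertical when it stands.
- round_bottle_center (a point): round-bodied white bottle, lying across the plank, neck out over its far edge, cap away from the robot (within about 40 degrees). Standing it is 170 mm high: round body 60 mm in diameter up to 105 mm, shoulder, then a round neck with cap, 30 mm across, from 125 to 170 mm. About 0.3 kg, heavier towards the base. Point: centre, half-way up the axis (85 mm from the base); z runs from base to cap, vertical when it stands.
- tin_mid (a point): plain round steel tin, 64 mm in diameter, standing in the row on the plank, 120 mm high. The point is its centre, half-way up; z is up.
- jar_mid (a point): amber glass jar with a steel lid, 64 mm in diameter, standing in the row on the plank, 105 mm high. The point is its centre, half-way up; z is up.
- square_tin_mid (a point): square aluminium tin, 62 x 62 mm, with a small black cap 12 mm high on top of its body, standing in the row on the plank, its body 115 mm high. The point is the centre of the body, half-way up; z is up.
Not all that is in view belongs to the job. What is shaped like the part that bears round_bottle_center but yellow is not meant.

How it is judged:
By the outcome, as a careful person would: the job done as asked, in the order asked, and still so for the second after the job is handed in, with the robot touching nothing.
It also fails if it takes over 66 s, if anything falls off the work surface, if the arm or the gripper's body presses on something with over 40 N, if the wrist force passes 120 N, or if a joint passes its speed limit or range.

## Working session

There is one attempt and no reset: what is moved stays moved. The work goes in short steps, Python scripts to look and compute and a tool call to move; the robot and the scene stay as the last step left them, time stands still between calls to the robot, and variables do not carry over. Pictures are saved under pics/ and viewed, at most 10 in all, crops included, and the job is handed in when it is done.

Besides the shell and the picture viewer there is one more tool, called in YAML: its name, and indented under it one key for each argument. step_arm: Moves the arm, as the interface text tells. Scaled input: -1 to 1 covers 0.5 m each way for a shift and pi/4 rad each way for a turn. Its arguments: {"type":"object","properties":{"targets":{"type":"string"}},"required":["targets"]}

```bash
mkdir -p pics; ls; python3 - <<'E'
from workcell import bot
import cv2,numpy as np
np.set_printoptions(precision=4,suppress=True)
for n in("scene","top"):
    im=bot.camera(n); cv2.imwrite(f"pics/{n}0.png",im[:,:,::-1]); i=bot.camera_info(n)
    print(n,i)
print(bot.get_obs(), bot.grip_point_offset)
E
```

```text
pics
scene {'vertical_fov': 46.763240741097626, 'cx': 316.97139212005686, 'cy': 199.42181167785068, 'D': array([0.0357, 0.    , 0.    , 0.    , 0.    ]), 'pose': array([[-0.8232, -0.4219,  0.38  ,  1.0148],
       [ 0.5677, -0.6232,  0.5378,  0.551 ],
       [ 0.0099,  0.6584,  0.7526,  0.8162],
       [ 0.    ,  0.    ,  0.    ,  1.    ]])}
top {'vertical_fov': 55.698550192672094, 'cx': 323.61638197169697, 'cy': 197.39310662846242, 'D': array([-0.0182,  0.    ,  0.    ,  0.    ,  0.    ]), 'pose': array([[ 0.0128,  0.9998, -0.0162,  0.6145],
       [-0.9996,  0.0124, -0.0257,  0.0207],
       [-0.0255,  0.0165,  0.9995,  0.8524],
       [ 0.    ,  0.    ,  0.    ,  1.    ]])}
{'clock': 0.1, 'joint_pos': array([-1.235 ,  0.2414,  0.0039,  1.3352, -0.    ,  1.5708]), 'joint_vel': array([ 0.    , -0.0018,  0.0017,  0.0003, -0.0003,  0.0007]), 'tau': array([  0.0001, -37.3137,  25.3011,   0.0109,  -0.    ,   0.    ]), 'eef_pos': array([ 0.1646, -0.4715,  0.2305]), 'tool_rot': array([ 0.9859,  0.1671, -0.0002, -0.0009]), 'ft_force': array([ 0.0731, -0.3887, -0.8503]), 'ft_torque': array([-0.0361,  0.0404,  0.0253]), 'grasp_force': 0.0, 'grip_width': 0.08498823204474855} 0.0187
```

View pics/scene0.png

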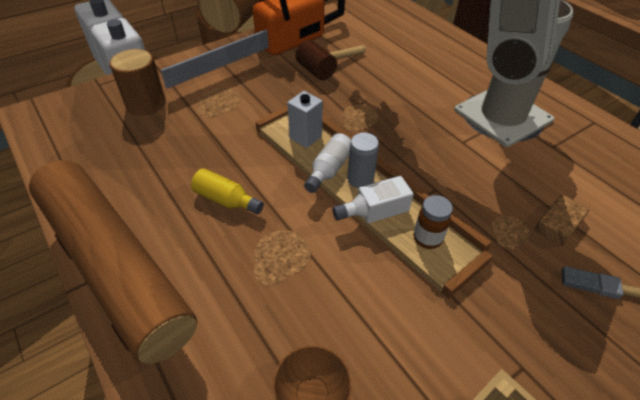

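View pics/top0.png

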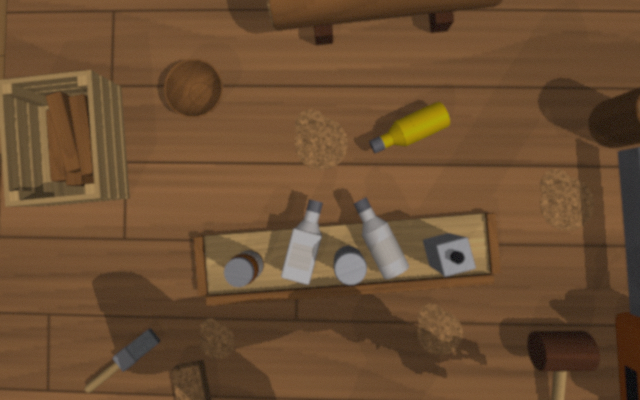

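```bash
cat > h.py <<'E'
import numpy as np,cv2
np.set_printoptions(precision=4,suppress=True)
def K(i):
    f=200/np.tan(np.radians(i["vertical_fov"])/2); return np.array([[f,0,i["cx"]],[0,f,i["cy"]],[0,0,1]])
def px2w(i,uv,z):
    uv=np.atleast_2d(np.array(uv,float)); n=cv2.undistortPoints(uv[:,None],K(i),i["D"])[:,0]
    d=np.c_[n[:,0],-n[:,1],-np.ones(len(n))]@i["pose"][:3,:3].T; o=i["pose"][:3,3]
    return o+d*((np.broadcast_to(z,len(n))-o[2])/d[:,2])[:,None]
def w2px(i,P):
    P=np.atleast_2d(P); c=(P-i["pose"][:3,3])@i["pose"][:3,:3]; c=c*[1,-1,-1]
    return cv2.projectPoints(c[:,None],np.zeros(3),np.zeros(3),K(i),i["D"])[0][:,0]
E
python3 - <<'E'
from workcell import bot
import cv2,numpy as np
from h import *
t=cv2.imread("pics/top0.png")
cv2.imwrite("pics/topc.png",cv2.resize(t[190:305,190:500],None,fx=2.58,fy=2.58,interpolation=cv2.INTER_CUBIC))
i=bot.camera_info("top")
print("plank corners",px2w(i,[(204,236),(486,213),(493,276),(207,297)],0.02))
print("yellow",px2w(i,[(415,125)],.03))
E
```

```text
plank corners [[ 0.5391  0.3065  0.02  ]
 [ 0.5983 -0.3127  0.02  ]
 [ 0.4614 -0.3289  0.02  ]
 [ 0.4042  0.2976  0.02  ]]
yellow [[ 0.7875 -0.1545  0.03  ]]
```

View pics/topc.png

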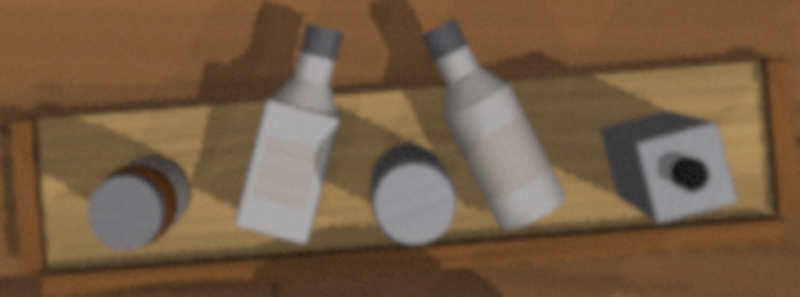

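```bash
python3 - <<'E'
from workcell import bot
from h import *
i=bot.camera_info("top"); s=bot.camera_info("scene")
c=lambda *p:[(a/2.58+190-.3,b/2.58+190-.3) for a,b in p]
fe=px2w(i,c((37,117),(760,60)),.02); yl=fe[0]-fe[1]; print(fe,np.linalg.norm(yl)); yl/=np.linalg.norm(yl); xl=np.array([yl[1],-yl[0],0]); C=fe.mean(0)-.065*xl; C[2]=0
print("lane C",C,"yaw",np.degrees(np.arctan2(xl[1],xl[0])))
R=lambda P:(P-C)@np.array([xl,yl,[0,0,1]]).T
for n,p,z in [("sq tip/neckroot",[(322,28),(315,82)],.05),("sq base topedge, shoulder topedge",[(238,226),(307,242),(268,100),(337,122)],.08),("rd tip/neckroot",[(441,27),(459,75)],.05),("rd base",[(510,228),(563,200)],.05),("rd shoulder",[(447,118),(506,88)],.05),("jar",[(127,212)],.125),("tin",[(414,204)],.14),("sqt",[(687,173)],.135)]:
    P=px2w(i,c(*p),z); print(n,"\n",P,"\nlane",R(P))
# check with scene cam
for n,p,z in [("sq capend",(340,212),.05),("rd capend",(311,184),.05),("sqtin cap top",(306,97),.147),("tin top",(364,143),.14),("jar top",(436,206),.125)]:
    print(n,px2w(s,[p],z))
E
```

```text
[[ 0.5412  0.3064  0.02  ]
 [ 0.5984 -0.3089  0.02  ]] 0.6180309621707152
lane C [ 0.5051 -0.0073  0.    ] yaw 5.31272947793266
sq tip/neckroot 
 [[0.6206 0.0606 0.05  ]
 [0.5761 0.0658 0.05  ]] 
lane [[0.1213 0.0569 0.05  ]
 [0.0775 0.0662 0.05  ]]
sq base topedge, shoulder topedge 
 [[0.4628 0.1236 0.08  ]
 [0.4512 0.0688 0.08  ]
 [0.5628 0.1012 0.08  ]
 [0.5462 0.0463 0.08  ]] 
lane [[-0.03    0.1342  0.08  ]
 [-0.0466  0.0807  0.08  ]
 [ 0.0675  0.1026  0.08  ]
 [ 0.046   0.0495  0.08  ]]
rd tip/neckroot 
 [[ 0.6226 -0.037   0.05  ]
 [ 0.5835 -0.0522  0.05  ]] 
lane [[ 0.1143 -0.0405  0.05  ]
 [ 0.0739 -0.052   0.05  ]]
rd base 
 [[ 0.4592 -0.0952  0.05  ]
 [ 0.4827 -0.138   0.05  ]] 
lane [[-0.0538 -0.0833  0.05  ]
 [-0.0344 -0.1281  0.05  ]]
rd shoulder 
 [[ 0.5482 -0.0428  0.05  ]
 [ 0.5734 -0.0907  0.05  ]] 
lane [[ 0.0397 -0.0393  0.05  ]
 [ 0.0603 -0.0894  0.05  ]]
jar 
 [[0.4805 0.2011 0.125 ]] 
lane [[-0.0051  0.2098  0.125 ]]
tin 
 [[ 0.4928 -0.0124  0.14  ]] 
lane [[-0.0126 -0.004   0.14  ]]
sqt 
 [[ 0.5177 -0.2111  0.135 ]] 
lane [[-0.0063 -0.2041  0.135 ]]
sq capend [[0.6074 0.0608 0.05  ]]
rd capend [[ 0.6128 -0.0423  0.05  ]]
sqtin cap top [[ 0.5149 -0.2082  0.147 ]]
tin top [[ 0.4961 -0.0091  0.14  ]]
jar top [[0.4821 0.2022 0.125 ]]
```

```bash
cat >> h.py <<'E'
from scipy.spatial.transform import Rotation as Ro
def tool(a,th):
    """bottle axis heading a deg; tool tilted th deg from down towards -u (th=-90: pointing along u). Closing line perpendicular to u."""
    u=np.array([np.cos(np.radians(a)),np.sin(np.radians(a)),0]); v=np.array([-u[1],u[0],0])
    return Ro.from_rotvec(v*np.radians(th))*Ro.from_matrix(np.c_[u,-v,[0,0,-1]])
def plan(o,P,R,off=0):
    """P = point wanted 'off' m behind TCP"""
    tcp=np.array(P)+R.apply([0,0,off]); r0=Ro.from_quat(o["tool_rot"])
    rv=(R*r0.inv()).as_rotvec(); print("tcp",tcp,"shift",(tcp-o["eef_pos"])/.5,"turn",rv/(np.pi/4))
E
python3 - <<'E'
from workcell import bot
from h import *
o=bot.get_obs()
plan(o,[.601,-.048,.20],tool(27.7,25),.022)
plan(o,[.601,-.048,.05],tool(27.7,25),.022)
E
```

```text
tcp [ 0.5928 -0.0523  0.1801] shift [ 0.8564  0.8384 -0.1009] turn [-0.2236  0.5091  0.1856]
tcp [ 0.5928 -0.0523  0.0301] shift [ 0.8564  0.8384 -0.4009] turn [-0.2236  0.5091  0.1856]
```

step_arm:
  targets: "1 0.856 0.838 0 -0.224 0.509 0.186;1 0.856 0.838 0 -0.224 0.509 0.186;1 0.856 0.838 0 -0.224 0.509 0.186;1 0.856 0.838 0 -0.224 0.509 0.186;1 0.856 0.838 0 -0.224 0.509 0.186;1 0.856 0.838 0 -0.224 0.509 0.186;1 0.856 0.838 0 -0.224 0.509 0.186;1 0.856 0.838 0 -0.224 0.509 0.186;1 0.856 0.838 0 -0.224 0.509 0.186;1 0.856 0.838 0 -0.224 0.509 0.186"

```text
clock: 0.93
eef_pos: [0.4635, -0.1787, 0.2309]
tool_rot: [0.948, 0.234, -0.21, 0.053]
ft_force: [0.9, -1.1, -0.2]
grip_width: 0.0855
grasp_force: 0.0
```

step_arm:
  targets: "1 0.255 0.25 0 0 0 0;1 0.255 0.25 0 0 0 0;1 0.255 0.25 0 0 0 0;1 0.255 0.25 0 0 0 0;1 0.255 0.25 0 0 0 0;1 0.255 0.25 -0.1 0 0 0;1 0.255 0.25 -0.1 0 0 0;1 0.255 0.25 -0.1 0 0 0"

```text
clock: 1.6
eef_pos: [0.5876, -0.0553, 0.1771]
tool_rot: [0.947, 0.235, -0.215, 0.052]
ft_force: [0.3, 0.5, -0.2]
grip_width: 0.0852
grasp_force: 0.0
```

```bash
python3 - <<'E'
from workcell import bot
from h import *
im=bot.camera("wrist"); o=bot.get_obs(); i=bot.camera_info("wrist")
P=[[.601,-.048,.065],[.471,-.1166,.08],[.6226,-.037,.05]]
print(w2px(i,P)); cv2.imwrite("pics/w1.png",im[:,:,::-1])
print(o["eef_pos"],o["joint_pos"])
plan(o,[.601,-.048,.05],tool(27.7,25),.022)
E
```

```text
[[318.4676 125.7154]
 [318.5936 250.85  ]
 [318.9187  87.7672]]
[ 0.5884 -0.0559  0.1798] [ 0.0063  0.7974  0.6805  1.8519 -0.1975  2.7032]
tcp [ 0.5928 -0.0523  0.0301] shift [ 0.0088  0.0071 -0.2995] turn [ 0.0025 -0.0067 -0.0013]
```

View pics/w1.png

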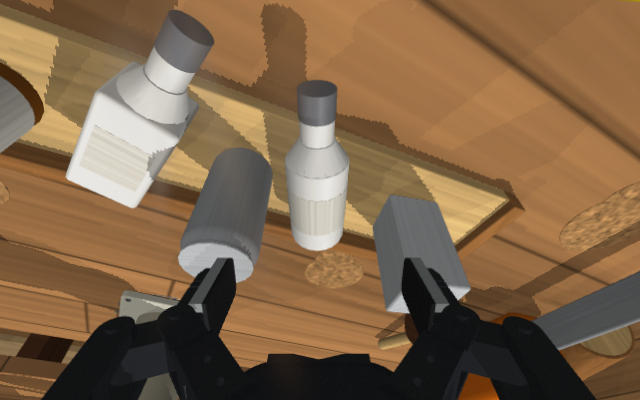

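step_arm:
  targets: "1 0.009 0.007 -0.08 0 0 0;1 0.009 0.007 -0.16 0 0 0;1 0.009 0.007 -0.23 0 0 0;1 0.009 0.007 -0.28 0 0 0;1 0.009 0.007 -0.3 0 0 0;1 0.009 0.007 -0.3 0 0 0;1 0.009 0.007 -0.3 0 0 0;-1 0.009 0.007 -0.3 0 0 0;-1 0.009 0.007 -0.3 0 0 0;-1 0.009 0.007 -0.3 0 0 0"

```text
clock: 2.48
eef_pos: [0.5959, -0.0522, 0.0335]
tool_rot: [0.948, 0.234, -0.208, 0.053]
ft_force: [-0.1, 0.4, 0.3]
grip_width: 0.0511
grasp_force: 0.0
```

step_arm:
  targets: "-1 0 0 0 0 0 0;-1 0 0 0 0 0 0;-1 0 0 0 0 0 0;-1 0 0 0 0 0 0;-1 0 0 0 0 0 0"

```text
clock: 2.9
eef_pos: [0.5951, -0.0519, 0.0322]
tool_rot: [0.948, 0.234, -0.209, 0.053]
ft_force: [1.3, 2.2, 5.2]
grip_width: 0.0286
grasp_force: 58.6
```

```bash
python3 - <<'E'
from workcell import bot
from h import *
o=bot.get_obs(); print(o["eef_pos"],o["joint_pos"],o["ft_force"],o["grip_width"])
for th in(0,-20,-45,-65): plan(o,[.535,-.09,.20],tool(27.7,th),.022)
for th in(-65,): plan(o,[.5147,-.1108,.169],tool(27.7,th),.022)
E
```

```text
[ 0.5951 -0.0519  0.0322] [ 0.0118  0.8936  0.4838  1.5521 -0.1954  2.7079] [1.3478 2.2158 5.2061] 0.028573085116275578
tcp [ 0.535 -0.09   0.178] shift [-0.1201 -0.0761  0.2916] turn [ 0.2608 -0.4886 -0.0011]
tcp [ 0.5417 -0.0865  0.1793] shift [-0.1068 -0.0691  0.2942] turn [ 0.4676 -0.8821 -0.0005]
tcp [ 0.5488 -0.0828  0.1844] shift [-0.0926 -0.0617  0.3045] turn [ 0.7259 -1.3739  0.0004]
tcp [ 0.5527 -0.0807  0.1907] shift [-0.0848 -0.0576  0.317 ] turn [ 0.9326 -1.7674  0.0012]
tcp [ 0.5324 -0.1015  0.1597] shift [-0.1254 -0.0992  0.255 ] turn [ 0.9326 -1.7674  0.0012]
```

step_arm:
  targets: "-1 0 0 0.04 0 0 0;-1 0 0 0.1 0 0 0;-1 0 0 0.16 0 0 0;-1 0 0 0.22 0.07 -0.13 0;-1 0 0 0.28 0.14 -0.26 0;-1 0 0 0.34 0.2 -0.38 0;-1 0 0 0.4 0.27 -0.51 0;-1 0 0 0.42 0.33 -0.63 0;-1 0 0 0.42 0.4 -0.76 0;-1 0 0 0.42 0.467 -0.882 0"

```text
clock: 3.73
eef_pos: [0.5945, -0.0522, 0.2429]
tool_rot: [0.956, 0.236, 0.171, -0.041]
ft_force: [-0.4, -0.1, -5.0]
grip_width: 0.0284
grasp_force: 60.0
```

```bash
python3 - <<'E'
from workcell import bot
from h import *
o=bot.get_obs(); print(o["eef_pos"],o["joint_pos"],o["ft_force"],o["ft_torque"],o["grip_width"],o["grasp_force"])
for th in(-45,-65): plan(o,[.5147,-.1108,.26],tool(27.7,th),.022)
E
```

```text
[ 0.5945 -0.0522  0.2429] [-0.1985  0.2121 -0.0613  1.0166  0.2193  2.4896] [-0.4256 -0.1476 -5.0293] [-0.1704  0.316  -0.0209] 0.028412357025979867 59.97094988822937
tcp [ 0.5285 -0.1036  0.2444] shift [-0.132  -0.1027  0.0031] turn [ 0.2575 -0.4845 -0.0005]
tcp [ 0.5324 -0.1015  0.2507] shift [-0.1242 -0.0986  0.0156] turn [ 0.4642 -0.878   0.    ]
```

step_arm:
  targets: "-1 -0.012 -0.01 0 0.06 -0.11 0;-1 -0.024 -0.02 0 0.12 -0.22 0;-1 -0.04 -0.03 0 0.18 -0.33 0;-1 -0.055 -0.042 0.003 0.24 -0.44 0;-1 -0.07 -0.055 0.006 0.29 -0.55 0;-1 -0.085 -0.067 0.01 0.35 -0.66 0;-1 -0.1 -0.08 0.012 0.41 -0.77 0;-1 -0.115 -0.09 0.015 0.464 -0.878 0;-1 -0.124 -0.099 0.016 0.464 -0.878 0;-1 -0.124 -0.099 0.016 0.464 -0.878 0"

```text
clock: 4.57
eef_pos: [0.5301, -0.1019, 0.2457]
tool_rot: [0.823, 0.199, 0.515, -0.13]
ft_force: [1.0, 0.1, -3.8]
grip_width: 0.0284
grasp_force: 60.2
```

```bash
python3 - <<'E'
from workcell import bot
from h import *
o=bot.get_obs(); print(o["eef_pos"],o["joint_pos"],o["ft_force"],o["ft_torque"],o["grip_width"],o["grasp_force"])
plan(o,[.5147,-.1108,.26],tool(27.7,-65),.022)
a=bot.camera("scene"); 
cv2.imwrite("pics/s1.png",cv2.resize(a[30:300,150:510],None,fx=2,fy=2,interpolation=cv2.INTER_CUBIC)[:,:,::-1])
E
```

```text
[ 0.5301 -0.1019  0.2457] [-0.6721  0.0561 -0.7527  0.0683  0.9696  2.3707] [ 0.9941  0.1461 -3.8294] [-0.6753  1.3     0.0123] 0.028375713074386726 60.216872692108154
tcp [ 0.5324 -0.1015  0.2507] shift [0.0045 0.0008 0.0101] turn [-0.0024 -0.0209  0.0031]
```

View pics/s1.png

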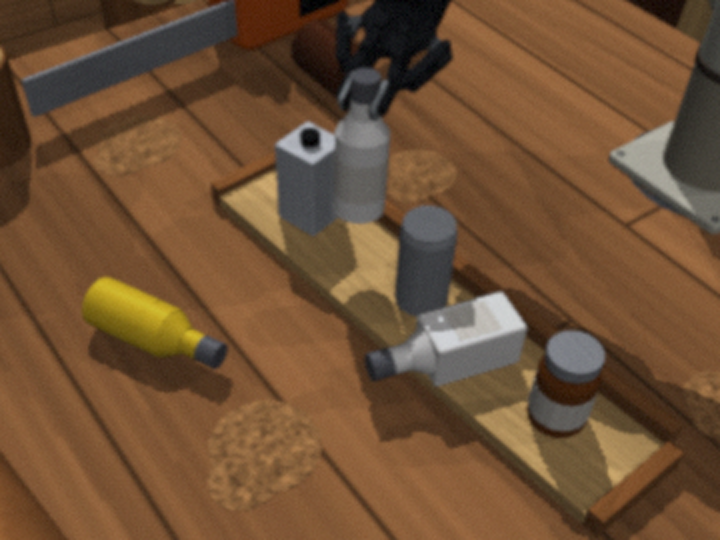

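```bash
python3 - <<'E'
from workcell import bot
from h import *
o=bot.get_obs()
plan(o,[.5147,-.1108,.25],tool(5,-65),.0196)
plan(o,[.5147,-.1108,.178],tool(5,-65),.0196)
E
```

```text
tcp [ 0.5324 -0.1093  0.2417] shift [ 0.001  -0.0141 -0.0125] turn [-0.0024 -0.0157 -0.5033]
tcp [ 0.5324 -0.1093  0.1697] shift [ 0.001  -0.0141 -0.1565] turn [-0.0024 -0.0157 -0.5033]
```

step_arm:
  targets: "-1 0 -0.003 0 0 -0.015 -0.12;-1 0 -0.006 0 0 -0.015 -0.25;-1 0.001 -0.01 0 0 -0.015 -0.38;-1 0.001 -0.014 -0.01 0 -0.015 -0.5;-1 0.001 -0.014 -0.03 0 -0.015 -0.5;-1 0.001 -0.014 -0.07 0 -0.015 -0.5;-1 0.001 -0.014 -0.11 0 -0.015 -0.5;-1 0.001 -0.014 -0.14 0 -0.015 -0.5;-1 0.001 -0.014 -0.156 0 -0.015 -0.5;-1 0.001 -0.014 -0.156 0 -0.015 -0.5"

```text
clock: 5.45
eef_pos: [0.5423, -0.1129, 0.1748]
tool_rot: [0.844, 0.041, 0.534, -0.027]
ft_force: [0.1, -0.2, -2.7]
grip_width: 0.029
grasp_force: 60.0
```

step_arm:
  targets: "-1 0 0 0 0 0 0;-1 0 0 0 0 0 0"

```text
clock: 5.62
eef_pos: [0.5417, -0.1131, 0.177]
tool_rot: [0.843, 0.041, 0.535, -0.026]
ft_force: [0.2, -0.6, -3.2]
grip_width: 0.0283
grasp_force: 60.0
```

```bash
python3 - <<'E'
from workcell import bot
from h import *
o=bot.get_obs(); print(o["eef_pos"],o["joint_pos"],o["ft_force"],o["ft_torque"],o["grip_width"],o["grasp_force"])
plan(o,[.5147,-.1108,.178],tool(5,-65),.0196)
for n in("scene","wrist"):
    cv2.imwrite(f"pics/{n}2.png",bot.camera(n)[:,:,::-1])
a=cv2.resize(cv2.imread("pics/scene2.png")[70:270,230:480],None,fx=2,fy=2,interpolation=cv2.INTER_CUBIC); b=cv2.resize(cv2.imread("pics/wrist2.png"),(300,188)); b=cv2.copyMakeBorder(b,0,212,0,0,0); cv2.imwrite("pics/m2.png",np.hstack([a,b]))
E
```

```text
[ 0.5417 -0.1131  0.177 ] [-0.4807  0.1784 -1.0837 -0.7507  0.5177  2.8701] [ 0.2141 -0.6083 -3.1824] [-0.1434  1.4934  0.0189] 0.028261166887429762 60.00389099121094
tcp [ 0.5324 -0.1093  0.1697] shift [-0.0185  0.0077 -0.0147] turn [ 0.001  -0.0037 -0.0137]
```

View pics/m2.png

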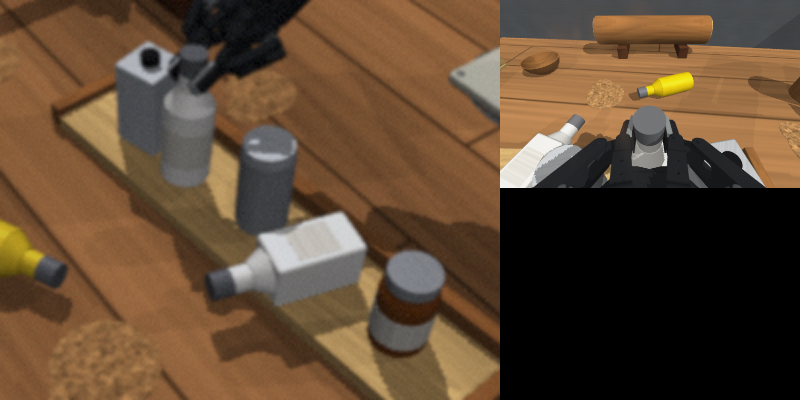

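step_arm:
  targets: "-1 0 0 0.06 0 0 0;-1 0.04 0 0.12 0 0 0;-1 0.1 0 0.14 0 0 0;-1 0.16 0 0.14 0 0 0;-1 0.2 0 0.14 0 0 0;-1 0.22 0 0.14 0 0 0;-1 0.22 0 0.14 0 0 0;-1 0.22 0 0.14 0 0 0"

```text
clock: 6.38
eef_pos: [0.6494, -0.1128, 0.2448]
tool_rot: [0.844, 0.041, 0.534, -0.027]
ft_force: [-0.5, -0.3, -4.2]
grip_width: 0.0291
grasp_force: 59.8
```

```bash
python3 - <<'E'
from workcell import bot
from h import *
o=bot.get_obs(); print(o["eef_pos"],o["joint_pos"],o["ft_force"],o["ft_torque"],o["grip_width"],o["grasp_force"])
plan(o,[.64,-.1108,.158],tool(5,-65),.0196)
plan(o,[.64,-.1108,.148],tool(5,-65),.0196)
E
```

```text
[ 0.6494 -0.1128  0.2448] [-0.3551  0.1402 -0.7822 -0.4373  0.4065  2.9378] [-0.4796 -0.3011 -4.2429] [-0.1195  1.613   0.0308] 0.029111193912570877 59.849148988723755
tcp [ 0.6577 -0.1093  0.1497] shift [ 0.0167  0.0071 -0.1902] turn [-0.0012 -0.0081 -0.0125]
tcp [ 0.6577 -0.1093  0.1397] shift [ 0.0167  0.0071 -0.2102] turn [-0.0012 -0.0081 -0.0125]
```

step_arm:
  targets: "-1 0.017 0.007 -0.06 0 -0.008 -0.012;-1 0.017 0.007 -0.12 0 -0.008 -0.012;-1 0.017 0.007 -0.16 0 -0.008 -0.012;-1 0.017 0.007 -0.18 0 -0.008 -0.012;-1 0.017 0.007 -0.19 0 -0.008 -0.012;-1 0.017 0.007 -0.19 0 -0.008 -0.012;-1 0.017 0.007 -0.19 0 -0.008 -0.012;-1 0.017 0.007 -0.19 0 -0.008 -0.012"

```text
clock: 7.05
eef_pos: [0.6592, -0.1101, 0.1525]
tool_rot: [0.841, 0.037, 0.539, -0.023]
ft_force: [0.8, -0.1, -4.0]
grip_width: 0.0285
grasp_force: 59.9
```

```bash
python3 - <<'E'
from workcell import bot
from h import *
o=bot.get_obs(); print(o["eef_pos"],o["joint_pos"],o["ft_force"],o["ft_torque"],o["grip_width"],o["grasp_force"])
plan(o,[.64,-.1108,.148],tool(5,-65),.0196)
E
```

```text
[ 0.6592 -0.1101  0.1525] [-0.3352  0.3961 -0.8666 -0.7948  0.3809  2.9548] [ 0.8034 -0.1347 -3.9681] [-0.1004  1.5031  0.016 ] 0.02850541570293521 59.88554120063782
tcp [ 0.6577 -0.1093  0.1397] shift [-0.0029  0.0018 -0.0255] turn [0.0008 0.0056 0.0003]
```

step_arm:
  targets: "-1 0 0 -0.008 0 0 0;-1 0 0 -0.014 0 0 0;-1 0 0 -0.018 0 0 0;-1 0 0 -0.02 0 0 0;-1 0 0 -0.022 0 0 0;-1 0 0 -0.022 0 0 0"

```text
clock: 7.55
eef_pos: [0.6588, -0.1098, 0.1397]
tool_rot: [0.842, 0.037, 0.538, -0.023]
ft_force: [-0.5, -0.1, -3.5]
grip_width: 0.0281
grasp_force: 59.9
```

step_arm:
  targets: "-1 0 0 -0.002 0 0 0;-1 0 0 -0.004 0 0 0;-1 0 0 -0.004 0 0 0"

```text
clock: 7.8
eef_pos: [0.6598, -0.1098, 0.1394]
tool_rot: [0.841, 0.037, 0.539, -0.023]
ft_force: [-0.5, 1.4, 1.8]
grip_width: 0.0282
grasp_force: 60.0
```

step_arm:
  targets: "-0.6 0 0 0 0 0 0;-0.2 0 0 0 0 0 0;0.2 0 0 0 0 0 0;0.6 0 0 0 0 0 0;1 0 0 0 0 0 0;1 0 0 0 0 0 0;1 0 0 0 0 0 0;1 0 0 0 0 0 0"

```text
clock: 8.47
eef_pos: [0.6588, -0.1098, 0.1379]
tool_rot: [0.842, 0.037, 0.538, -0.023]
ft_force: [0.2, 0.7, -0.7]
grip_width: 0.0854
grasp_force: 0.0
```

```bash
python3 - <<'E'
from workcell import bot
from h import *
o=bot.get_obs(); print(o["eef_pos"],o["ft_force"],o["ft_torque"],o["grip_width"],o["grasp_force"])
cv2.imwrite("pics/w3.png",bot.camera("wrist")[:,:,::-1])
cv2.imwrite("pics/s3.png",bot.camera("scene")[:,:,::-1])
a=cv2.imread("pics/s3.png")[60:260,160:480];b=cv2.resize(cv2.imread("pics/w3.png"),(320,200)); cv2.imwrite("pics/m3.png",np.hstack([a,b]))
plan(o,[.64,-.1108,.23],tool(5,-65),.0196)
plan(o,[.64,-.1108,.23],tool(5,-25),.0196)
plan(o,[.64,-.1108,.22],tool(-9,0),.0196)
E
```

```text
[ 0.6588 -0.1098  0.1379] [ 0.1826  0.7086 -0.6652] [-0.119   0.8829 -0.0334] 0.08541715978320229 0.0
tcp [ 0.6577 -0.1093  0.2217] shift [-0.0023  0.0011  0.1677] turn [-0.0001  0.0026  0.0001]
tcp [ 0.6483 -0.1101  0.2122] shift [-0.0211 -0.0005  0.1488] turn [-0.0775  0.8882  0.0001]
tcp [ 0.64   -0.1108  0.2004] shift [-0.0376 -0.002   0.1251] turn [ 0.0508  1.4495 -0.2768]
```

View pics/m3.png

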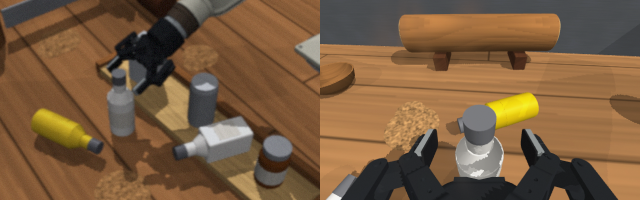

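step_arm:
  targets: "1 0 0 0.04 0 0 0;1 0 0 0.1 0 0 0;1 0 0 0.16 0 0 0;1 -0.01 0 0.22 0 0 0;1 -0.02 0 0.24 -0.01 0.16 0;1 -0.03 0 0.24 -0.03 0.32 0;1 -0.038 -0.002 0.24 -0.04 0.48 0;1 -0.038 -0.002 0.24 -0.055 0.64 0;1 -0.038 -0.002 0.24 -0.07 0.8 0;1 -0.038 -0.002 0.24 -0.08 0.95 0"

```text
clock: 9.4
eef_pos: [0.639, -0.1109, 0.2589]
tool_rot: [0.957, 0.041, 0.287, -0.013]
ft_force: [2.0, -0.7, -0.2]
grip_width: 0.0852
grasp_force: 0.0
```

step_arm:
  targets: "1 0 0 0 -0.015 0.16 0;1 0 0 0 -0.03 0.33 0;1 0 0 0 -0.045 0.5 0;1 0 0 0 -0.045 0.5 0;1 0 0 0 -0.045 0.5 0"

```text
clock: 9.82
eef_pos: [0.6426, -0.1104, 0.2567]
tool_rot: [0.995, 0.043, 0.095, -0.004]
ft_force: [-0.1, 0.1, 0.3]
grip_width: 0.0856
grasp_force: 0.0
```

```bash
python3 - <<'E'
from workcell import bot
from h import *
o=bot.get_obs(); print(o["eef_pos"],o["joint_pos"])
im=bot.camera("wrist"); i=bot.camera_info("wrist"); cv2.imwrite("pics/w4.png",im[:,:,::-1])
print(w2px(i,[[.64,-.1108,.17],[.655,-.1108,.17],[.625,-.1108,.17],[.64,-.0958,.17]]))
# dark cap detection
g=cv2.cvtColor(im,cv2.COLOR_RGB2HSV)
T=bot.camera("top"); cv2.imwrite("pics/t4.png",T[:,:,::-1]); it=bot.camera_info("top"); print(w2px(it,[[.64,-.1108,.17]]))
p=w2px(it,[[.64,-.1108,.17]])[0].astype(int)
a=cv2.resize(cv2.imread("pics/w4.png"),(640,400)); b=cv2.resize(T[p[1]-40:p[1]+40,p[0]-15:p[0]+15][:,:,::-1],(150,400)); cv2.imwrite("pics/m4.png",np.hstack([a,b]))
plan(o,[.64,-.1108,.151],tool(5,0),.0196)
E
```

```text
[ 0.6426 -0.1104  0.2567] [-0.1948  0.3933  0.2655  1.2601  0.0529  2.865 ]
[[319.431  224.6418]
 [320.9825 207.1232]
 [317.9063 241.8549]
 [301.6489 223.14  ]]
[[406.7238 190.3936]]
tcp [ 0.64   -0.1108  0.1314] shift [-0.0052 -0.0008 -0.2505] turn [-0.0215  0.2413  0.0007]
```

View pics/m4.png

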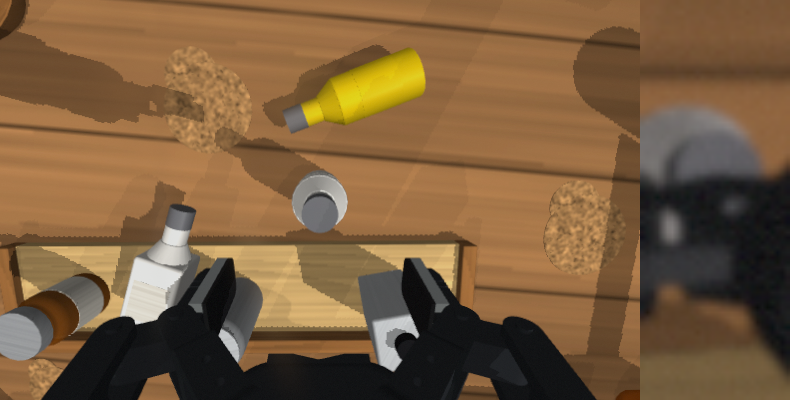

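step_arm:
  targets: "1 0.011 -0.001 0 -0.01 0.12 0;1 0.011 -0.001 0 -0.021 0.241 0;1 0.011 -0.001 -0.06 -0.021 0.241 0;1 0.011 -0.001 -0.12 -0.021 0.241 0;1 0.011 -0.001 -0.18 -0.021 0.241 0;1 0.011 -0.001 -0.22 -0.021 0.241 0;1 0.011 -0.001 -0.25 -0.021 0.241 0;1 0.011 -0.001 -0.25 -0.021 0.241 0;1 0.011 -0.001 -0.25 -0.021 0.241 0;1 0.011 -0.001 -0.25 -0.021 0.241 0"

```text
clock: 10.75
eef_pos: [0.6459, -0.1117, 0.1343]
tool_rot: [0.999, 0.042, 0.002, 0.0]
ft_force: [0.7, 0.7, 1.3]
grip_width: 0.0855
grasp_force: 0.0
```

step_arm:
  targets: "-1 0 0 0 0 0 0;-1 0 0 0 0 0 0;-1 0 0 0 0 0 0;-1 0 0 0 0 0 0;-1 0 0 0 0 0 0;-1 0 0 0 0 0 0;-1 0 0 0 0 0 0;-1 0 0 0 0 0 0"

```text
clock: 11.42
eef_pos: [0.6464, -0.1112, 0.1333]
tool_rot: [0.999, 0.043, 0.001, 0.0]
ft_force: [-0.1, 1.2, 4.5]
grip_width: 0.0287
grasp_force: 59.5
```

```bash
python3 - <<'E'
from workcell import bot
from h import *
o=bot.get_obs(); print(o["eef_pos"],o["ft_force"],o["ft_torque"],o["grip_width"],o["grasp_force"])
z=o["eef_pos"][2]
t=tool(5,0)
plan(o,[.648,-.1108,z+.0196],t,.0196)
plan(o,[.5147,-.1108,z+.0196+.028],t,.0196)
E
```

```text
[ 0.6464 -0.1112  0.1333] [-0.0867  1.2477  4.5082] [ 0.1234 -0.045   0.016 ] 0.02868819826059168 59.506346583366394
tcp [ 0.648  -0.1108  0.1333] shift [0.0033 0.0009 0.    ] turn [0.     0.0037 0.0021]
tcp [ 0.5147 -0.1108  0.1613] shift [-0.2633  0.0009  0.056 ] turn [0.     0.0037 0.0021]
```

step_arm:
  targets: "-1 0 0 0.05 0 0 0;-1 -0.02 0 0.1 0 0 0;-1 -0.08 0.001 0.12 0 0 0;-1 -0.14 0.001 0.12 0 0 0;-1 -0.2 0.001 0.12 0 0 0;-1 -0.25 0.001 0.12 0 0 0;-1 -0.266 0.001 0.12 0 0 0;-1 -0.266 0.001 0.08 0 0 0;-1 -0.266 0.001 0.056 0 0 0;-1 -0.266 0.001 0.056 0 0 0"

```text
clock: 12.25
eef_pos: [0.5101, -0.1105, 0.157]
tool_rot: [0.999, 0.043, -0.003, -0.001]
ft_force: [-0.8, 0.5, -3.9]
grip_width: 0.029
grasp_force: 59.7
```

```bash
python3 - <<'E'
from workcell import bot
from h import *
o=bot.get_obs(); print(o["eef_pos"],o["ft_force"],o["ft_torque"],o["grip_width"],o["grasp_force"])
plan(o,[.513,-.1108,.1533+.0196],tool(5,0),.0196)
E
```

```text
[ 0.5101 -0.1105  0.157 ] [-0.7994  0.5066 -3.9395] [0.0472 0.1827 0.0448] 0.02897870574815471 59.70021307468414
tcp [ 0.513  -0.1108  0.1533] shift [ 0.0058 -0.0007 -0.0075] turn [-0.0016 -0.0072  0.0026]
```

step_arm:
  targets: "-1 0.002 0 0 0 0 0;-1 0.002 0 -0.004 0 0 0;-1 0.002 0 -0.008 0 0 0;-1 0.002 0 -0.011 0 0 0;-1 0.002 0 -0.013 0 0 0;-1 0.002 0 -0.013 0 0 0"

```text
clock: 12.75
eef_pos: [0.5139, -0.1109, 0.154]
tool_rot: [0.999, 0.043, 0.001, 0.0]
ft_force: [-0.5, 0.0, -3.6]
grip_width: 0.0289
grasp_force: 59.7
```

step_arm:
  targets: "-1 0 0 -0.002 0 0 0;-1 0 0 -0.003 0 0 0;-1 0 0 -0.003 0 0 0"

```text
clock: 13.0
eef_pos: [0.5141, -0.1109, 0.1533]
tool_rot: [0.999, 0.043, 0.001, 0.0]
ft_force: [-0.5, 0.9, 1.6]
grip_width: 0.0284
grasp_force: 60.5
```

step_arm:
  targets: "-0.5 0 0 0 0 0 0;0 0 0 0 0 0 0;0.5 0 0 0 0 0 0;1 0 0 0 0 0 0;1 0 0 0 0 0 0;1 0 0 0 0 0 0;1 0 0 0 0 0 0;1 0 0 0.06 0 0 0;1 0 0 0.14 0 0 0;1 0 0 0.2 0 0 0"

```text
clock: 13.83
eef_pos: [0.5137, -0.1109, 0.2544]
tool_rot: [0.999, 0.043, 0.001, 0.0]
ft_force: [2.0, -0.5, 1.4]
grip_width: 0.0854
grasp_force: 0.0
```

```bash
python3 - <<'E'
from workcell import bot
from h import *
o=bot.get_obs(); print(o["eef_pos"],o["ft_force"],o["grip_width"])
plan(o,[.6005,.064,.22],tool(-12.5,25),.0196)
plan(o,[.6005,.064,.05],tool(-12.5,25),.0196)
E
```

```text
[ 0.5137 -0.1109  0.2544] [ 1.9621 -0.4571  1.4166] 0.0854272282501977
tcp [0.5924 0.0658 0.2022] shift [ 0.1574  0.3533 -0.1043] turn [ 0.0374  0.5583 -0.3803]
tcp [0.5924 0.0658 0.0322] shift [ 0.1574  0.3533 -0.4443] turn [ 0.0374  0.5583 -0.3803]
```

step_arm:
  targets: "1 0.03 0.07 0 0.007 0.11 -0.075;1 0.06 0.14 0 0.014 0.22 -0.15;1 0.09 0.21 0 0.021 0.33 -0.225;1 0.12 0.28 0 0.03 0.45 -0.3;1 0.157 0.353 -0.02 0.037 0.558 -0.38;1 0.157 0.353 -0.06 0.037 0.558 -0.38;1 0.157 0.353 -0.1 0.037 0.558 -0.38;1 0.157 0.353 -0.1 0.037 0.558 -0.38;1 0.157 0.353 -0.1 0.037 0.558 -0.38"

```text
clock: 14.58
eef_pos: [0.579, -0.0425, 0.2083]
tool_rot: [0.973, -0.064, -0.217, -0.051]
ft_force: [-0.7, -0.1, 0.2]
grip_width: 0.0855
grasp_force: 0.0
```

```bash
python3 - <<'E'
from workcell import bot
from h import *
im=bot.camera("wrist"); o=bot.get_obs(); i=bot.camera_info("wrist")
u=np.array([.976,-.2164,0]); b=np.array([.457,.096,.05])
for d in(0,.147,.17): print(w2px(i,[b+d*u,b+d*u+[0,0,.015]]))
plan(o,[.6005,.064,.05],tool(-12.5,25),.0196)
cv2.imwrite("pics/w5.png",im[:,:,::-1]); cv2.imwrite("pics/s5.png",bot.camera("scene")[60:260,160:480,::-1])
cv2.imwrite("pics/m5.png",np.hstack([cv2.resize(im[:,:,::-1],(480,300)),cv2.copyMakeBorder(cv2.imread("pics/s5.png"),0,100,0,0,0)]))
E
```

```text
[[235.4022 211.1777]
 [232.149  219.9161]]
[[215.5467 105.048 ]
 [210.2121 112.9113]]
[[211.0663  80.8986]
 [205.1932  88.2275]]
tcp [0.5924 0.0658 0.0322] shift [ 0.0274  0.2165 -0.3528] turn [-0.0911  0.0075 -0.0908]
```

View pics/m5.png

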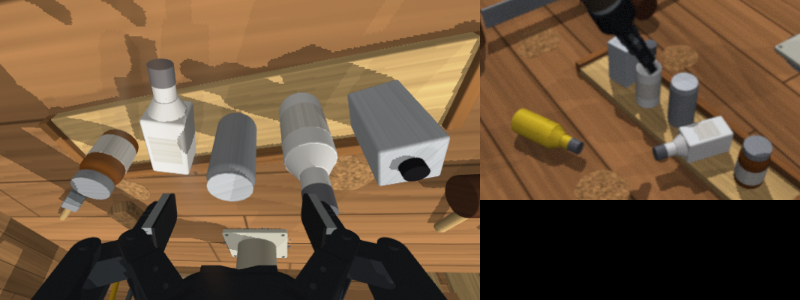

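step_arm:
  targets: "1 0.01 0.06 0 -0.03 0.002 -0.03;1 0.02 0.12 0 -0.06 0.005 -0.06;1 0.027 0.18 0 -0.09 0.007 -0.09;1 0.027 0.216 0 -0.09 0.007 -0.09;1 0.027 0.216 0 -0.09 0.007 -0.09;1 0.027 0.216 -0.04 -0.09 0.007 -0.09;1 0.027 0.216 -0.1 -0.09 0.007 -0.09;1 0.027 0.216 -0.1 -0.09 0.007 -0.09"

```text
clock: 15.35
eef_pos: [0.5799, -0.0455, 0.1762]
tool_rot: [0.973, -0.065, -0.214, -0.05]
ft_force: [-0.0, -0.7, -0.8]
grip_width: 0.0855
grasp_force: 0.0
```

```bash
python3 - <<'E'
from workcell import bot
from h import *
o=bot.get_obs(); print(o["eef_pos"],o["joint_pos"])
plan(o,[.6005,.064,.05],tool(-12.5,25),.0196)
E
```

```text
[ 0.5799 -0.0455  0.1762] [-0.1179  0.825   0.7196  1.9028  0.076   3.1406]
tcp [0.5924 0.0658 0.0322] shift [ 0.025   0.2225 -0.288 ] turn [-0.0872  0.0135 -0.0879]
```

step_arm:
  targets: "1 0 0 0.06 0 0 0;1 0 0 0.12 0 0 0;1 0 0 0.14 0 0 0;1 0 0 0.14 0.06 -0.013 0.13;1 0 0 0.14 0.12 -0.026 0.26;1 0 0.06 0.14 0.18 -0.04 0.39;1 0.01 0.12 0.14 0.24 -0.05 0.52;1 0.02 0.18 0.14 0.3 -0.065 0.65;1 0.025 0.22 0.14 0.36 -0.08 0.78;1 0.025 0.22 0.14 0.412 -0.09 0.906"

```text
clock: 16.18
eef_pos: [0.5925, 0.0696, 0.2464]
tool_rot: [0.92, 0.318, -0.192, -0.129]
ft_force: [0.0, 0.1, 0.1]
grip_width: 0.0856
grasp_force: 0.0
```

step_arm:
  targets: "1 0 0 0 0.412 -0.09 0.906;1 0 0 0 0.412 -0.09 0.906;1 0 0 0 0.412 -0.09 0.906;1 0 0 0 0.412 -0.09 0.906;1 0 0 0 0.412 -0.09 0.906;1 0 0 0 0.412 -0.09 0.906;1 0 0 0 0.412 -0.09 0.906"

```text
clock: 16.77
eef_pos: [0.5906, 0.0652, 0.245]
tool_rot: [0.728, 0.645, -0.139, -0.186]
ft_force: [0.2, -0.5, -1.0]
grip_width: 0.0858
grasp_force: 0.0
```

step_arm:
  targets: "1 0 0 0 0.412 -0.09 0.906;1 0 0 0 0.412 -0.09 0.906;1 0 0 0 0.412 -0.09 0.906;1 0 0 0 0.412 -0.09 0.906;1 0 0 0 0.412 -0.09 0.906;1 0 0 0 0.412 -0.09 0.906;1 0 0 0 0.412 -0.09 0.906"

```text
clock: 17.35
eef_pos: [0.5906, 0.0652, 0.2451]
tool_rot: [0.424, 0.877, -0.066, -0.216]
ft_force: [-0.1, 0.2, 0.1]
grip_width: 0.0853
grasp_force: 0.0
```

```bash
python3 - <<'E'
from workcell import bot
from h import *
o=bot.get_obs(); print(o["eef_pos"],o["joint_pos"])
plan(o,[.6005,.064,.25],tool(-12.5,25)*Ro.from_rotvec([0,0,np.pi]),.0196)
E
```

```text
[0.5906 0.0652 0.2451] [0.0617 0.8798 0.9977 2.1355 0.0944 0.9419]
tcp [0.5924 0.0658 0.2322] shift [ 0.0036  0.0012 -0.0258] turn [ 0.3978 -0.0991  0.7777]
```

step_arm:
  targets: "1 0.004 0.001 -0.03 0.06 -0.015 0.12;1 0.004 0.001 -0.06 0.13 -0.03 0.25;1 0.004 0.001 -0.09 0.2 -0.05 0.39;1 0.004 0.001 -0.12 0.27 -0.07 0.53;1 0.004 0.001 -0.15 0.34 -0.085 0.66;1 0.004 0.001 -0.18 0.398 -0.099 0.778;1 0.004 0.001 -0.2 0.398 -0.099 0.778;1 0.004 0.001 -0.2 0.398 -0.099 0.778;1 0.004 0.001 -0.2 0.398 -0.099 0.778"

```text
clock: 18.1
eef_pos: [0.5922, 0.0657, 0.1453]
tool_rot: [0.11, 0.97, 0.023, -0.216]
ft_force: [0.1, -0.1, 0.4]
grip_width: 0.0854
grasp_force: 0.0
```

```bash
python3 - <<'E'
from workcell import bot
from h import *
im=bot.camera("wrist"); cv2.imwrite("pics/w6.png",im[:,:,::-1]); i=bot.camera_info("wrist")
o=bot.get_obs(); print(o["eef_pos"],o["joint_pos"])
plan(o,[.6005,.064,.05],tool(-12.5,25)*Ro.from_rotvec([0,0,np.pi]),.0196)
u=np.array([.976,-.2164,0]); b=np.array([.457,.096,.05])
for d in(0,.147,.17): print(w2px(i,[b+d*u,b+d*u+[0,0,.015]]))
E
```

```text
[0.5928 0.0658 0.1461] [0.0527 0.8549 0.7046 1.8423 0.114  0.2526]
tcp [0.5924 0.0658 0.0322] shift [-0.0007 -0.     -0.2278] turn [ 0.0024 -0.0001  0.0073]
[[317.071   97.0128]
 [316.9875  89.3616]]
[[318.0412 258.5016]
 [318.012  260.2965]]
[[318.2037 285.4677]
 [318.1843 288.9537]]
```

View pics/w6.png

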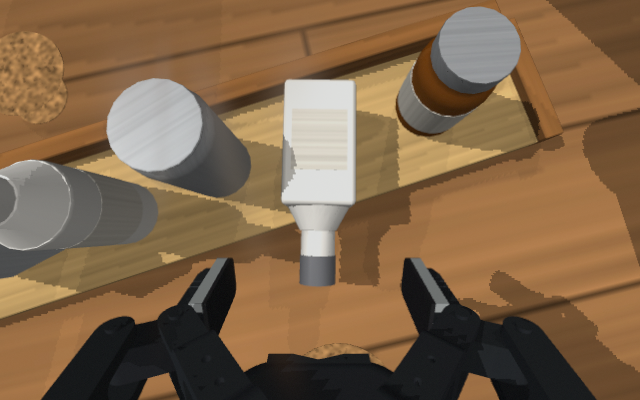

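```bash
python3 - <<'E'
from workcell import bot
from h import *
o=bot.get_obs(); i=bot.camera_info("wrist")
print(Ro.from_quat(o["tool_rot"]).inv().apply(i["pose"][:3,3]-o["eef_pos"]))
R=tool(-12.5,25)*Ro.from_rotvec([0,0,np.pi])
print("base in tool", R.inv().apply(np.array([.457,.096,.05])-(np.array([.6005,.064,.05])+R.apply([0,0,.0196]))))
E
```

```text
[ 0.0854  0.0003 -0.1421]
base in tool [0.1332 0.0002 0.0425]
```

step_arm:
  targets: "1 0 0 -0.06 0 0 0;1 0 0 -0.12 0 0 0;1 0 0 -0.17 0 0 0;1 0 0 -0.21 0 0 0;1 0 0 -0.228 0 0 0;1 0 0 -0.228 0 0 0;1 0 0 -0.228 0 0 0;-1 0 0 -0.228 0 0 0;-1 0 0 -0.228 0 0 0;-1 0 0 -0.228 0 0 0"

```text
clock: 18.98
eef_pos: [0.5938, 0.0659, 0.0335]
tool_rot: [0.108, 0.971, 0.024, -0.213]
ft_force: [0.4, -0.6, -0.1]
grip_width: 0.0517
grasp_force: 0.0
```

step_arm:
  targets: "-1 0 0 0 0 0 0;-1 0 0 0 0 0 0;-1 0 0 0 0 0 0;-1 0 0 0 0 0 0;-1 0 0 0 0 0 0"

```text
clock: 19.4
eef_pos: [0.5933, 0.0658, 0.0326]
tool_rot: [0.108, 0.97, 0.024, -0.214]
ft_force: [2.1, -0.8, 4.6]
grip_width: 0.0282
grasp_force: 58.7
```

```bash
python3 - <<'E'
from workcell import bot
from h import *
o=bot.get_obs(); print(o["eef_pos"],o["joint_pos"],o["ft_force"],o["grip_width"],o["grasp_force"])
F=Ro.from_rotvec([0,0,np.pi])
for th in(-20,-65): plan(o,[.62,.064,.25],tool(-12.5,th)*F,.0196)
E
```

```text
[0.5933 0.0658 0.0326] [0.0526 0.9242 0.5452 1.6119 0.114  0.2508] [ 2.1058 -0.788   4.5618] 0.028225110868650632 58.70844125747681
tcp [0.6265 0.0625 0.2316] shift [ 0.0665 -0.0065  0.3979] turn [-0.2173 -0.9735  0.0055]
tcp [0.6373 0.0602 0.2417] shift [ 0.0881 -0.0113  0.4181] turn [-0.4359 -1.9493  0.0049]
```

step_arm:
  targets: "-1 0 0 0.04 0 0 0;-1 0 0 0.1 0 0 0;-1 0 0 0.16 0 0 0;-1 0.01 0 0.22 -0.03 -0.14 0;-1 0.02 0 0.28 -0.06 -0.28 0;-1 0.03 0 0.34 -0.09 -0.42 0;-1 0.045 -0.002 0.38 -0.125 -0.56 0;-1 0.055 -0.004 0.4 -0.155 -0.7 0;-1 0.066 -0.006 0.4 -0.19 -0.84 0;-1 0.066 -0.006 0.4 -0.217 -0.973 0"

```text
clock: 20.23
eef_pos: [0.6267, 0.063, 0.2338]
tool_rot: [0.109, 0.978, -0.018, 0.176]
ft_force: [0.6, 0.9, -2.8]
grip_width: 0.0284
grasp_force: 59.3
```

```bash
python3 - <<'E'
from workcell import bot
from h import *
o=bot.get_obs(); print(o["eef_pos"],o["joint_pos"],o["ft_force"],o["grip_width"],o["grasp_force"])
F=Ro.from_rotvec([0,0,np.pi])
plan(o,[.64,.08,.25],tool(-12.5,-65)*F,.0196)
E
```

```text
[0.6267 0.063  0.2338] [ 0.1619  0.2459 -0.0461  0.9461 -0.1285  0.3632] [ 0.559   0.9156 -2.7812] 0.02843433672774147 59.295244216918945
tcp [0.6573 0.0762 0.2417] shift [0.0613 0.0264 0.0158] turn [-0.2199 -0.9668  0.0037]
```

step_arm:
  targets: "-1 0.01 0.004 0.002 -0.03 -0.13 0;-1 0.02 0.008 0.004 -0.06 -0.26 0;-1 0.03 0.012 0.006 -0.09 -0.39 0;-1 0.04 0.016 0.008 -0.12 -0.52 0;-1 0.05 0.02 0.01 -0.15 -0.65 0;-1 0.06 0.026 0.013 -0.18 -0.78 0;-1 0.061 0.026 0.016 -0.2 -0.9 0;-1 0.061 0.026 0.016 -0.22 -0.967 0;-1 0.061 0.026 0.016 -0.22 -0.967 0;-1 0.061 0.026 0.016 -0.22 -0.967 0"

```text
clock: 21.07
eef_pos: [0.6541, 0.0757, 0.2354]
tool_rot: [0.092, 0.843, -0.06, 0.527]
ft_force: [0.6, 0.6, -2.2]
grip_width: 0.0283
grasp_force: 59.2
```

```bash
python3 - <<'E'
from workcell import bot
from h import *
o=bot.get_obs(); print(o["eef_pos"],o["joint_pos"],o["ft_force"],o["grip_width"],o["grasp_force"])
F=Ro.from_rotvec([0,0,np.pi])
plan(o,[.64,.08,.16],tool(-12.5,-65)*F,.0196)
E
```

```text
[0.6541 0.0757 0.2354] [ 0.3371  0.1667 -0.7605 -0.4052 -0.4976  0.2631] [ 0.6064  0.5727 -2.1519] 0.028318439625612576 59.20544922351837
tcp [0.6573 0.0762 0.1517] shift [ 0.0065  0.0009 -0.1674] turn [ 0.0006 -0.0225  0.0032]
```

step_arm:
  targets: "-1 0 0 -0.05 0 0 0;-1 0 0 -0.1 0 0 0;-1 0 0 -0.14 0 0 0;-1 0 0 -0.16 0 0 0;-1 0 0 -0.17 0 0 0;-1 0 0 -0.17 0 0 0;-1 0 0 -0.17 0 0 0;-1 0 0 -0.17 0 0 0"

```text
clock: 21.73
eef_pos: [0.6575, 0.0761, 0.1567]
tool_rot: [0.094, 0.84, -0.059, 0.531]
ft_force: [0.2, -0.2, -2.7]
grip_width: 0.029
grasp_force: 59.4
```

```bash
python3 - <<'E'
from workcell import bot
from h import *
o=bot.get_obs(); print(o["eef_pos"],o["joint_pos"],o["ft_force"],o["grip_width"],o["grasp_force"])
F=Ro.from_rotvec([0,0,np.pi])
plan(o,[.64,.08,.148],tool(-12.5,-65)*F,.0196)
E
```

```text
[0.6575 0.0761 0.1567] [ 0.3363  0.3737 -0.8399 -0.7042 -0.4986  0.2625] [ 0.1771 -0.2113 -2.7069] 0.028990931493907822 59.443894028663635
tcp [0.6573 0.0762 0.1397] shift [-0.0003  0.0001 -0.034 ] turn [-0.0035 -0.0073  0.0049]
```

step_arm:
  targets: "-1 0 0 -0.008 0 -0.007 0;-1 0 0 -0.016 0 -0.007 0;-1 0 0 -0.022 0 -0.007 0;-1 0 0 -0.026 0 -0.007 0;-1 0 0 -0.028 0 -0.007 0;-1 0 0 -0.03 0 -0.007 0;-1 0 0 -0.03 0 -0.007 0"

```text
clock: 22.32
eef_pos: [0.6576, 0.0759, 0.1425]
tool_rot: [0.095, 0.837, -0.059, 0.535]
ft_force: [-2.2, -0.5, 5.5]
grip_width: 0.0285
grasp_force: 59.8
```

step_arm:
  targets: "-1 0 0 -0.002 0 0 0;-1 0 0 -0.004 0 0 0;-1 0 0 -0.004 0 0 0"

```text
clock: 22.57
eef_pos: [0.6586, 0.0758, 0.1427]
tool_rot: [0.095, 0.836, -0.059, 0.537]
ft_force: [-4.7, -0.8, 11.7]
grip_width: 0.0281
grasp_force: 60.0
```

step_arm:
  targets: "-1 0 0 0.002 0 0 0;-0.6 0 0 0.002 0 0 0;-0.3 0 0 0.002 0 0 0;0 0 0 0.002 0 0 0;0.5 0 0 0.002 0 0 0;1 0 0 0.002 0 0 0;1 0 0 0.002 0 0 0;1 0 0 0.002 0 0 0;1 0 0 0.002 0 0 0"

```text
clock: 23.32
eef_pos: [0.6562, 0.0758, 0.1385]
tool_rot: [0.094, 0.839, -0.059, 0.533]
ft_force: [0.1, 1.2, -0.0]
grip_width: 0.0856
grasp_force: 0.0
```

step_arm:
  targets: "1 0 0 0.04 0 0 0;1 0 0 0.1 0 0 0;1 0 0 0.16 0 0 0;1 -0.01 0 0.22 0 0 0;1 -0.02 0.002 0.24 0.03 0.15 0;1 -0.03 0.004 0.24 0.07 0.31 0;1 -0.036 0.008 0.24 0.1 0.47 0;1 -0.036 0.008 0.24 0.14 0.63 0;1 -0.036 0.008 0.24 0.17 0.79 0;1 -0.036 0.008 0.24 0.2 0.93 0"

```text
clock: 24.15
eef_pos: [0.6373, 0.0802, 0.2599]
tool_rot: [0.105, 0.955, -0.032, 0.276]
ft_force: [1.7, -0.1, -0.0]
grip_width: 0.0854
grasp_force: 0.0
```

```bash
python3 - <<'E'
from workcell import bot
from h import *
o=bot.get_obs(); print(o["eef_pos"],o["joint_pos"],o["ft_force"])
F=Ro.from_rotvec([0,0,np.pi])
plan(o,[.64,.08,.25],tool(-12.5,0)*F,.0196)
E
```

```text
[0.6373 0.0802 0.2599] [ 0.2381  0.1464 -0.1962  0.7139 -0.2407  0.3925] [ 1.6944 -0.0768 -0.0168]
tcp [0.64   0.08   0.2304] shift [ 0.0054 -0.0004 -0.059 ] turn [ 0.1599  0.6991 -0.0001]
```

step_arm:
  targets: "1 0.005 0 0 0.03 0.14 0;1 0.005 0 0 0.06 0.28 0;1 0.005 0 0 0.1 0.42 0;1 0.005 0 0 0.13 0.56 0;1 0.005 0 0 0.16 0.7 0;1 0.005 0 0 0.16 0.7 0;1 0.005 0 0 0.16 0.7 0;1 0.005 0 0 0.16 0.7 0"

```text
clock: 24.82
eef_pos: [0.6409, 0.0799, 0.2574]
tool_rot: [0.109, 0.994, -0.001, 0.002]
ft_force: [-0.2, 0.2, -0.1]
grip_width: 0.0854
grasp_force: 0.0
```

```bash
cat > cap.py <<'E'
from h import *
def cap(im,i,guess,z):
    """centre of the grey cap top (radius 15 mm) near a guess"""
    p,q=w2px(i,[[*guess,z],[guess[0],guess[1]+.015,z]]); r=np.hypot(*(p-q))
    g=cv2.medianBlur(cv2.cvtColor(im,cv2.COLOR_RGB2GRAY),3)
    c=cv2.HoughCircles(g,cv2.HOUGH_GRADIENT,1,5,param1=60,param2=12,minRadius=int(r*.85),maxRadius=int(r*1.15))
    print("pred",p,r)
    if c is None: return print("none")
    for x in c[0]:
        if np.hypot(*(x[:2]-p))<2*r: print(x,px2w(i,[x[:2]],z)[0],im[int(x[1]),int(x[0])])
E
python3 - <<'E'
from workcell import bot
from cap import *
im=bot.camera("wrist"); i=bot.camera_info("wrist"); o=bot.get_obs(); print(o["eef_pos"],o["tool_rot"])
cv2.imwrite("pics/w7.png",im[:,:,::-1])
cap(im,i,(.64,.08),.17)
T=bot.camera("top"); cap(T,bot.camera_info("top"),(.64,.08),.17); cap(T,bot.camera_info("top"),(.514,-.111),.19)
# grey mask in the wrist view, coarse
h=cv2.cvtColor(im,cv2.COLOR_RGB2HSV); p=w2px(i,[[.64,.08,.17]])[0].astype(int)
for y in range(p[1]-40,p[1]+41,8): print(y,[tuple(int(v) for v in h[y,x,1:]) for x in range(p[0]-40,p[0]+41,10)])
w=cv2.imread("pics/w4.png"); print("ref cap",cv2.cvtColor(w,cv2.COLOR_BGR2HSV)[214,320])
F=Ro.from_rotvec([0,0,np.pi]); plan(o,[.64,.08,.151],tool(-12.5,0)*F,.0196)
E
```

```text
[0.6403 0.0801 0.2589] [ 0.1085  0.9941 -0.0007  0.0025]
pred [317.5777 204.2696] 17.9675148381281
[318.5 202.5  18.3] [0.6386 0.0811 0.17  ] [113 114 117]
[320.5 191.5  19.4] [0.6296 0.0848 0.17  ] [114 114 118]
pred [300.6531 189.1294] 8.278455421910346
pred [408.3546 262.4436] 8.65756211942177
[407.5 259.5   8.4] [ 0.5191 -0.1095  0.19  ] [71 70 74]
164 [(141, 177), (140, 179), (2, 230), (11, 210), (12, 197), (10, 177), (11, 160), (14, 165), (144, 122)]
172 [(142, 181), (140, 180), (12, 214), (12, 213), (4, 190), (5, 192), (10, 151), (20, 151), (143, 127)]
180 [(142, 178), (141, 179), (11, 206), (11, 157), (8, 65), (9, 56), (12, 148), (28, 135), (145, 123)]
188 [(140, 187), (139, 183), (13, 193), (3, 92), (9, 118), (9, 117), (11, 139), (64, 120), (145, 123)]
196 [(141, 184), (140, 173), (7, 228), (9, 117), (9, 118), (9, 117), (7, 109), (116, 147), (143, 123)]
204 [(141, 183), (142, 172), (4, 230), (9, 117), (9, 118), (9, 117), (3, 164), (145, 176), (144, 175)]
212 [(143, 137), (137, 175), (135, 170), (11, 119), (9, 118), (9, 117), (135, 185), (143, 168), (146, 170)]
220 [(141, 166), (135, 166), (136, 187), (138, 161), (125, 172), (137, 198), (138, 152), (139, 163), (142, 162)]
228 [(136, 202), (135, 164), (136, 152), (136, 144), (136, 161), (136, 180), (136, 150), (135, 194), (143, 164)]
236 [(137, 193), (138, 168), (138, 168), (137, 147), (138, 163), (137, 214), (136, 146), (137, 177), (143, 166)]
244 [(137, 158), (137, 186), (137, 145), (136, 195), (138, 165), (138, 148), (137, 170), (137, 164), (144, 161)]
ref cap [110   7 116]
tcp [0.64   0.08   0.1314] shift [-0.0006 -0.0003 -0.255 ] turn [ 0.0026  0.0062 -0.0009]
```

step_arm:
  targets: "1 -0.002 0.001 -0.06 0 0 0;1 -0.002 0.001 -0.12 0 0 0;1 -0.002 0.001 -0.18 0 0 0;1 -0.002 0.001 -0.22 0 0 0;1 -0.002 0.001 -0.252 0 0 0;1 -0.002 0.001 -0.252 0 0 0;1 -0.002 0.001 -0.252 0 0 0;-1 -0.002 0.001 -0.252 0 0 0;-1 -0.002 0.001 -0.252 0 0 0;-1 -0.002 0.001 -0.252 0 0 0"

```text
clock: 25.75
eef_pos: [0.6411, 0.0807, 0.135]
tool_rot: [0.109, 0.994, -0.0, 0.004]
ft_force: [0.5, -0.5, -0.6]
grip_width: 0.0515
grasp_force: 0.0
```

step_arm:
  targets: "-1 0 0 0 0 0 0;-1 0 0 0 0 0 0;-1 0 0 0 0 0 0;-1 0 0 0 0 0 0;-1 0 0 0 0 0 0"

```text
clock: 26.17
eef_pos: [0.6409, 0.0803, 0.1338]
tool_rot: [0.109, 0.994, -0.001, 0.003]
ft_force: [-0.3, -1.1, 6.0]
grip_width: 0.0287
grasp_force: 59.4
```

```bash
python3 - <<'E'
from workcell import bot
from h import *
o=bot.get_obs(); print(o["eef_pos"],o["ft_force"],o["ft_torque"],o["grip_width"],o["grasp_force"],o["joint_pos"])
F=Ro.from_rotvec([0,0,np.pi]); plan(o,[.4955,.0963,o["eef_pos"][2]+.0196+.028],tool(5.3,0)*F,.0196)
E
```

```text
[0.6409 0.0803 0.1338] [-0.2739 -1.087   6.0168] [-0.0713  0.0949  0.0598] 0.028729922731464467 59.377015829086304 [ 0.1258  0.5784  0.2597  1.2469 -0.0025  0.344 ]
tcp [0.4955 0.0963 0.1618] shift [-0.2909  0.032   0.056 ] turn [0.0012 0.0072 0.3956]
```

step_arm:
  targets: "-1 0 0 0.05 0 0 0;-1 -0.02 0.004 0.1 0 0 0.05;-1 -0.08 0.01 0.12 0 0 0.15;-1 -0.14 0.02 0.12 0 0 0.25;-1 -0.2 0.03 0.12 0 0 0.35;-1 -0.25 0.032 0.12 0 0 0.395;-1 -0.28 0.032 0.12 0 0 0.395;-1 -0.288 0.032 0.1 0 0 0.395;-1 -0.288 0.032 0.07 0 0 0.395;-1 -0.288 0.032 0.056 0 0 0.395"

```text
clock: 27.0
eef_pos: [0.4943, 0.0963, 0.1587]
tool_rot: [-0.046, 0.999, -0.001, 0.0]
ft_force: [0.1, -0.9, -3.4]
grip_width: 0.0284
grasp_force: 59.7
```

step_arm:
  targets: "-1 0 0 0 0 0 0;-1 0 0 -0.004 0 0 0;-1 0 0 -0.008 0 0 0;-1 0 0 -0.01 0 0 0;-1 0 0 -0.012 0 0 0;-1 0 0 -0.012 0 0 0"

```text
clock: 27.5
eef_pos: [0.4963, 0.0964, 0.1547]
tool_rot: [-0.046, 0.999, -0.0, 0.002]
ft_force: [-0.3, 0.7, -2.3]
grip_width: 0.0286
grasp_force: 59.7
```

```bash
python3 - <<'E'
from workcell import bot
from h import *
o=bot.get_obs(); print(o["eef_pos"],o["ft_force"],o["ft_torque"],o["grip_width"],o["grasp_force"])
F=Ro.from_rotvec([0,0,np.pi]); plan(o,[.4975,.0963,.1538+.0196],tool(5.3,0)*F,.0196)
E
```

```text
[0.4963 0.0964 0.1547] [-0.3078  0.7194 -2.2602] [ 0.0722 -0.0408 -0.0071] 0.028551081149191526 59.67390775680542
tcp [0.4975 0.0963 0.1538] shift [ 0.0024 -0.0002 -0.0018] turn [0.001  0.0047 0.0004]
```

step_arm:
  targets: "-1 0 0 -0.001 0 0 0;-1 0 0 -0.002 0 0 0;-1 0 0 -0.003 0 0 0;-1 0 0 -0.003 0 0 0"

```text
clock: 27.83
eef_pos: [0.4964, 0.0964, 0.1538]
tool_rot: [-0.046, 0.999, -0.0, 0.002]
ft_force: [-1.1, -0.8, 2.2]
grip_width: 0.0288
grasp_force: 60.0
```

Contact; release and retreat.

step_arm:
  targets: "-0.5 0 0 0 0 0 0;0 0 0 0 0 0 0;0.5 0 0 0 0 0 0;1 0 0 0 0 0 0;1 0 0 0 0 0 0;1 0 0 0 0 0 0;1 0 0 0 0 0 0;1 0 0 0.06 0 0 0;1 0 0 0.14 0 0 0;1 0 0 0.2 0 0 0"

```text
clock: 28.67
eef_pos: [0.496, 0.0964, 0.255]
tool_rot: [-0.046, 0.999, -0.0, 0.002]
ft_force: [1.8, 0.8, 0.4]
grip_width: 0.0852
grasp_force: 0.0
```

step_arm:
  targets: "1 -0.05 0 0.06 0 0 0;1 -0.12 0 0.12 0 0 0;1 -0.2 0 0.12 0 0 0;1 -0.28 0 0.12 0 0 0;1 -0.32 0 0.12 0 0 0;1 -0.32 0 0.12 0 0 0;1 -0.32 0 0.12 0 0 0"

```text
clock: 29.25
eef_pos: [0.3356, 0.0965, 0.3138]
tool_rot: [-0.047, 0.999, -0.0, 0.003]
ft_force: [0.4, -0.1, 0.9]
grip_width: 0.0853
grasp_force: 0.0
```

```bash
python3 - <<'E'
from workcell import bot
from cap import *
o=bot.get_obs(); print(o["eef_pos"])
T=bot.camera("top"); i=bot.camera_info("top"); cv2.imwrite("pics/tf.png",T[:,:,::-1])
for g,z in(((.4975,.0963),.19),((.5147,-.1108),.19)): cap(T,i,g,z)
# template-match the unmoved containers between first and last picture, and bottle cap by darkest blob in the scene camera
a=cv2.imread("pics/top0.png",0); b=cv2.cvtColor(T,cv2.COLOR_RGB2GRAY)
for n,P in(("jar",[.4805,.2011,.125]),("tin",[.4928,-.0124,.14]),("sqt",[.5177,-.2111,.135])):
    u,v=w2px(i,[P])[0].astype(int); t=a[v-12:v+13,u-12:u+13]; m=cv2.matchTemplate(b[v-24:v+25,u-24:u+25],t,cv2.TM_CCOEFF_NORMED); print(n,cv2.minMaxLoc(m)[1],np.array(cv2.minMaxLoc(m)[3])-12)
S=bot.camera("scene"); s=bot.camera_info("scene")
for g in((.4975,.0963),(.5147,-.1108)):
    p=w2px(s,[[*g,z] for z in(.19,.175,.15,.10,.06,.03)]); print([(q.astype(int).tolist(),S[int(q[1]),int(q[0])].tolist()) for q in p])
    u,v=w2px(s,[[*g,.08]])[0].astype(int)
    for w in(.1,.06): 
        u,v=w2px(s,[[*g,w]])[0].astype(int); print(w,u,cv2.cvtColor(S,cv2.COLOR_RGB2HSV)[v,u-22:u+23:2,1].tolist())
E
```

```text
[0.3356 0.0965 0.3138]
pred [289.2704 269.9426] 8.537972015300026
[289.5 271.5   8.4] [0.4948 0.0959 0.19  ] [89 87 90]
pred [408.2434 262.0386] 8.657396800189495
[407.5 259.5   8.4] [ 0.5191 -0.1095  0.19  ] [88 87 91]
jar 0.989722728729248 [0 0]
tin 0.9804492592811584 [0 0]
sqt 0.9987541437149048 [0 0]
[([398, 154], [89, 88, 94]), ([397, 159], [43, 45, 46]), ([396, 168], [96, 96, 96]), ([392, 185], [155, 153, 154]), ([390, 197], [86, 85, 84]), ([388, 206], [81, 79, 75])]
0.1 392 [68, 123, 79, 3, 3, 8, 11, 11, 3, 5, 1, 3, 4, 4, 0, 2, 4, 4, 2, 7, 7, 8, 126]
0.06 390 [129, 116, 90, 9, 12, 15, 3, 9, 19, 16, 13, 6, 8, 3, 5, 7, 5, 5, 2, 2, 5, 35, 118]
[([330, 103], [93, 95, 101]), ([330, 108], [64, 64, 71]), ([329, 117], [87, 87, 87]), ([329, 134], [139, 135, 137]), ([328, 147], [95, 94, 90]), ([328, 156], [96, 93, 91])]
0.1 329 [23, 14, 15, 18, 14, 3, 8, 5, 4, 2, 8, 7, 4, 4, 0, 7, 5, 90, 166, 167, 168, 159, 151]
0.06 328 [28, 98, 124, 124, 121, 46, 10, 12, 14, 14, 19, 13, 21, 19, 11, 14, 23, 81, 119, 126, 132, 132, 4]
```

```bash
python3 -c "
from workcell import bot
print(bot.job_done())"
```

```text
the job is handed in; nothing more can be done
None
```

I stood both bottles upright on the plank, each within a few millimetres of the middle of its gap. The last camera check showed the three containers unmoved, and I handed the job in at about 29 s on the clock. Each bottle was first set down upright on the clear bench to be gripped again from above; that was not part of your instructions.

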